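# Lock the index disc

## Task

The indexing fixture on the table is unlocked. By pushing alone, turn the slotted disc by its upright fin until its slot (between the two red marks) faces the steel locking bar, then push the bar by its broad handle fully home into the slot. Never pinch or hold the fin or the handle from both sides, and leave the bolt, the turned sample and the loupe beside the fixture where they stand.

Things in the scene. Friction and masses are not known exactly. Their poses are not given: they have to be found in the camera images.
- index_lock: Aluminium plate fixed to the table, 150 x 270 x 10 mm (x, y, z; it reaches from y = -125 to +145 mm), carrying a blue bar guide (y -55 to -15 mm, 55 mm wide, top at z 37 mm) and the disc. Origin on its underside, on the table, on the line of the bar. Its own +y is the way the bar is pushed; the disc's axis is vertical at x = 0, y = +70 mm. Its place and yaw vary.
- disc (a joint): Angle of the slotted disc in rad, positive anticlockwise seen from above; 0 = the slot faces the bar, and it starts turned away at 0.5 to 1.4, so it must turn clockwise. Turns freely from -0.8 to 1.7, with friction of about 0.06 N m (it stays where it is left). The bar's round nose finds the slot within about 0.08 rad; further off it strikes the rim.
- bar (a joint): Travel of the locking bar in m: 0 = fully withdrawn (starts at 0 to 0.006), about 0.012 = the nose reaches the rim of the disc, 0.036 = fully home at its stop, the handle against the blue guide. Slides with about 2 N of friction and stays where it is left.
- disc_centre (a point): Centre of the disc's top face, z 28 mm. The dark steel disc is 130 mm across and 12 mm thick (z 16 to 28 mm). An upright yellow-edged fin with black rubber faces (fin_face_a and fin_face_b) stands along its diameter, in line with the slot, over the axis: 100 mm long, 14 mm thick over the faces, top at z 68 mm. At the end opposite the slot, fin_face_a is the anticlockwise one: push there to turn the disc clockwise.
- slot_mouth (a point): Mouth of the slot at the disc's rim (20 mm wide, 28 mm deep towards the axis, a red mark on either side), 65 mm from the axis, z 22 mm.
- fin_far_end (a point): Top of the end of the fin that is opposite the slot, 50 mm from the disc's axis, z 68 mm.
- bar_handle (a point): Top edge of the rear face (the face to push on) of the bar's handle, at mid width, z 58 mm. The handle is an upright yellow-edged plate with black rubber faces (handle_face_rear and handle_face_front), 100 mm wide across the bar, 14 mm thick, z 14 to 58 mm; it stands across the rear end of the bar, its rear face at y = -105 mm of index_lock plus the travel of the bar.
- bar_nose (a point): Tip of the bar's round nose, z 22 mm. The bar is 13 mm wide and 10 mm high.
- bolt: Loose steel hex bolt standing on its head, 18 x 16 x 48 mm, a bystander. Origin under its middle.
- sample: Loose turned metal sample standing upright, 20 mm across, 50 mm high, a bystander. Origin under its middle.
- eye_loupe: Loose black eye loupe standing upright, 38 mm across, 30 mm high, a bystander. Origin under its middle.

How it is judged (in metres and radians):
On the way:
1. the disc is turned until its slot faces the bar, the bar's nose still outside the rim (value of joint disc between -0.2 and 0.2 rad and value of joint bar below 0.015 m), for 0.1 s.
At the end, for the whole second after the job is handed in: The bar is at rest within 4 mm of fully home (travel over 32 mm of 36) in the slot of the disc, the disc lined up within 0.12 rad, and the bolt, sample and loupe within 15 mm of where they stood (value of joint disc between -0.12 and 0.12 rad and value of joint bar above 0.032 m and velocity of joint bar between -0.005 and 0.005 m/s and distance of each of bolt, sample, eye_loupe from where it was at the start of the episode below 0.015 m); the robot touches nothing.
It fails at once if the fin is pinched: both of its faces pressed by the fingers at once (contact force between the fingers and fin_face_a above 0.5 N and contact force between the fingers and fin_face_b above 0.5 N).
It fails at once if the bar's handle is pinched: both of its faces pressed by the fingers at once (contact force between the fingers and handle_face_rear above 0.5 N and contact force between the fingers and handle_face_front above 0.5 N).
It fails at once if the bolt, the sample or the loupe is moved, knocked over or lifted (over 15 mm) (distance of any of bolt, sample, eye_loupe from where it was at the start of the episode above 0.015 m).
It also fails if it takes over 46 s, if anything falls off the work surface, if the arm or the gripper's body presses on something with over 40 N, if the wrist force passes 120 N, or if a joint passes its speed limit or range.

## Robot

A 6-joint arm with a two-finger parallel gripper is mounted at the origin on a cart in front of the work surface, level with it; the furniture and walls round the work are solid. World frame = base frame: x ahead of the robot, y to its left, z up, the work surface at z = 0. Lengths are in mm, angles in rad, forces in N, time in s.
With the tool pointing down it reaches from about 325 to 875 mm from the base axis. Payload 4.4 kg.
Tool frame: the origin (TCP) lies midway between the tips of the shut fingers; the grasp point (between the pads) lies 19 mm behind it (robot.grasp_offset is the distance from the TCP to the grasp point, in mm); z points along the fingers, y is the line along which they close (so a half turn about z gives the same grasp; the last joint's range is limited). The gripper opens to 85 mm and grips with 20 to 120 N. Pads are 22 mm wide; open, the fingers measure 114 mm over their backs; the gripper's body (76 mm by 85 mm) begins 54 mm behind the grasp point. The pads swing forward as they close: fully open they stand 13 mm farther back than shut.
Start: joints at [-1.417, 0.207, 1.542, -0, 1.393, -0.15], TCP at [172.546, -548.503, 231.282] pointing down, gripper open.
Joint ranges: [-2.73, 2.73], [-0.86, 2.22], [0.23, 2.46], [-1.11, 4.25], [0.08, 2.63], [-2.82, 2.82]. Speed limits (rad/s): [2.79, 2.79, 3.14, 3.14, 3.14, 3.14].

## Interface

Orientations are given as a rotation vector (axis times angle).
In Python, from cell import robot gives the robot as it stands.
- The arm moves only by the tool play_rows, never from a script. Its argument "moves" is a list of rows, each a list of 7 numbers: the shift along the tool's x, y, z normalised to -1 to 1, where 1 is 0.5 m, then the turn, a rotation vector about the tool's x, y, z normalised to -1 to 1, where 1 is 90 degrees, then the opening, from -1 (shut) to 1 (fully open), so that 0 is half open. In form: [[tx, ty, tz, rx, ry, rz, fingers], ...]. A call has 1 to 20 rows; each row is the pose to reach, as a shift and turn from the pose commanded when the call began, along the tool's axes at that moment; what a row does not reach only later rows make up. A row lasts 1/12 s, in which the tool goes at most 41.7 mm and 7.16 degrees, less where a joint would pass 70% of its speed; a pose out of reach is approached as far as the arm can. A call with a number of a shift or a turn outside -1 to 1 is refused whole. A call with a gripper value outside its range is refused whole. The fingers move at their own pace and stop on an object; the grip force is fixed at half the most. Time passes only in rows, so rows that repeat a pose let the fingers close. It gives the time, the measured TCP pose, the force, the opening and the grip force at its end, in the units of the state.
- robot.observe(): the state, without advancing time (a new reading comes with each control period).
- robot.camera(name): name is "scene" or "top"; returns a dict with "pixels" (400x640x3 uint8, blue, green, red), "fx", "fy", "cx", "cy" (pixels), "k1" (the pictures are not rectified: a ray, as slopes to the right and down, at radius r is drawn at 1 + k1 r^2 times it, then the intrinsics apply), "world_from_camera" (4x4, takes a point from camera to world coordinates). Camera axes: x right, y down, z forward; pixel columns grow to the right and rows downward; lengths in mm; the calibration is good to about 2 mm. A picture is of the moment at which its call begins. There is no depth.
- robot.close_job(): hands the job in; it is judged then, once.
The state is a dict: "time_s": time; "joints": joint angles; "qd": joint speeds; "tau": joint torques, N m; "tcp_pos": TCP position; "tool_rot": TCP orientation; "contact_force": force on the tool from outside, world axes, zero at the start; "wrist_torque": the same for the moment, N m; "opening": opening from 0.0 (shut) to 1.0 (fully open); "finger_force": force on a finger pad.
Only numpy, scipy, OpenCV 4.12 (cv2) and the standard library are available. Lean on these libraries where they do the work, as an engineer would, in place of code of your own. Each camera call takes 0.05 s, during which the arm holds its last target. There are 200 camera calls.

## Working session

There is one attempt and no reset: what is moved stays moved. The work goes in short steps, Python scripts to look and compute and a tool call to move; the robot and the scene stay as the last step left them, time stands still between calls to the robot, and variables do not carry over. Pictures are saved under pics/ and viewed, at most 10 in all, crops included, and the job is handed in when it is done.

Besides the shell and the picture viewer there is one more tool, called after "Emit:" by a JSON object that holds its "api" and its "payload", one argument or row to a line. play_rows: Moves the arm, as the interface text tells. Scaled input: -1 to 1 covers 0.5 m each way for a shift and 90 degrees each way for a turn. Its arguments: {"type":"object","properties":{"moves":{"type":"array"}},"required":["moves"]}

```bash
ls; mkdir -p pics; cat > h.py <<'E'
import numpy as np, cv2
from cell import robot
def snap(n,f):
    c=robot.camera(n); cv2.imwrite(f,c["pixels"]); np.savez(f[:-4]+'.npz',**{k:np.array(v) for k,v in c.items()}); return c
def load(f): return dict(np.load(f))
def ray(c,u,v):
    K=np.array([[c["fx"],0,c["cx"]],[0,c["fy"],c["cy"]],[0,0,1]],float)
    d=np.array([(u-c["cx"])/c["fx"],(v-c["cy"])/c["fy"]]); s=d.copy()
    for _ in range(20): s=d/(1+c["k1"]*(s@s))
    T=np.array(c["world_from_camera"]); return T[:3,3],T[:3,:3]@np.array([s[0],s[1],1])
def onz(c,u,v,z):
    o,d=ray(c,u,v); return o+d*(z-o[2])/d[2]
E
python3 - <<'E'
from h import *
print(robot.observe())
for n in("top","scene"):
    c=snap(n,f"pics/{n}0.png"); print(n,c["fx"],c["k1"],np.round(c["world_from_camera"],2).tolist())
E
```

```text
pics
{'time_s': 0.0, 'joints': array([-1.41650285e+00,  2.07418228e-01,  1.54297741e+00, -4.03501597e-05,
        1.39348815e+00, -1.50493397e-01]), 'qd': array([ 0.00209793, -0.00059027,  0.00072242, -0.00013611, -0.0003684 ,
        0.00036792]), 'tau': array([-1.03231705e-03, -3.83032000e+01, -2.91598517e+01, -2.31752283e-04,
        1.06598137e-02, -8.02783546e-06]), 'tcp_pos': array([ 172.41354553, -547.7406712 ,  230.11564128]), 'tool_rot': array([-3.10291720e+00, -4.76570477e-01,  6.91628332e-05]), 'contact_force': array([ 0.63995018, -0.7847668 ,  0.35703789]), 'wrist_torque': array([0.03391029, 0.00440184, 0.05366436]), 'finger_force': 0.0, 'opening': 0.9977611721125554}
top 432.82596638722043 0.041237603860102647 [[0.03, -0.99, 0.13, 406.57], [-1.0, -0.03, -0.0, 143.82], [0.0, -0.13, -0.99, 924.08], [0.0, 0.0, 0.0, 1.0]]
scene 495.6006715914869 0.016249885941082034 [[0.88, -0.36, 0.3, 280.84], [-0.47, -0.65, 0.6, -346.61], [-0.02, -0.67, -0.74, 709.3], [0.0, 0.0, 0.0, 1.0]]
```

View pics/top0.png

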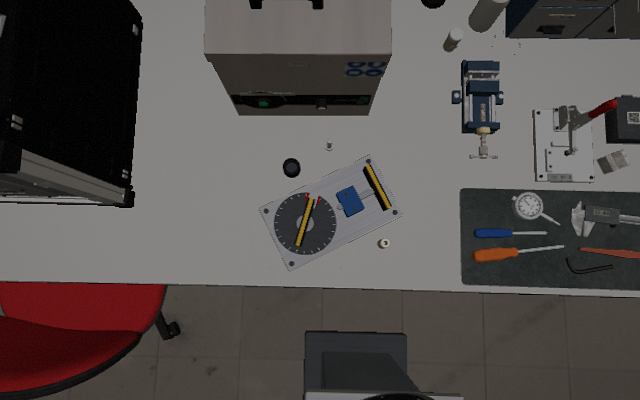

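View pics/scene0.png

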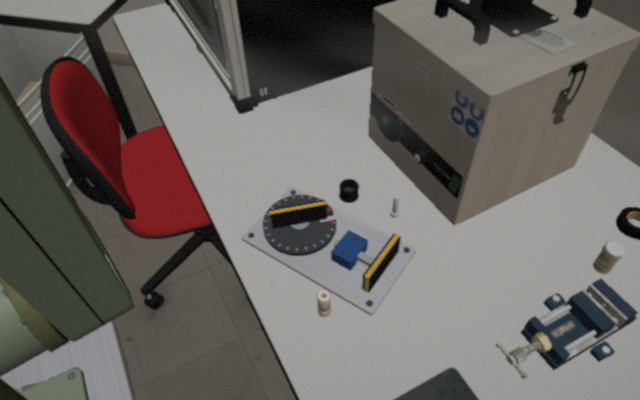

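The top view shows the disc at about (305,222), with the red-marked slot end of the fin at (312,197) and its far end at (298,245). The handle is at (377,187), the blue guide at (350,201), the loupe at (291,168), the bolt at (329,146) and the sample at (384,243). The scene view agrees with this layout.

```bash
cat >> h.py <<'E'
def yellow(c):
    h=cv2.cvtColor(c["pixels"],cv2.COLOR_BGR2HSV)
    m=cv2.inRange(h,(18,110,90),(35,255,255)); return m
def ends(c,box,z):
    x0,y0,x1,y1=box; m=yellow(c)[y0:y1,x0:x1]; v,u=np.nonzero(m)
    P=np.array([onz(c,a+x0,b+y0,z)[:2] for a,b in zip(u,v)])
    mu=P.mean(0); w,V=np.linalg.eigh(np.cov(P.T)); t=(P-mu)@V[:,1]
    lo,hi=np.percentile(t,[.5,99.5]); tw=(P-mu)@V[:,0]
    return mu+V[:,1]*(lo+hi)/2, V[:,1], hi-lo, np.ptp(tw), len(u)
E
python3 - <<'E'
from h import *
c=load("pics/top0.png".replace('png','npz')); s=load("pics/scene0.npz")
for nm,cc,bf,bh in(("top",c,(280,185,335,260),(355,150,400,220)),("scene",s,(255,190,335,235),(350,225,410,300))):
    for n,b,z in(("fin",bf,68),("handle",bh,58)):
        mu,v,L,W,k=ends(cc,b,z); print(nm,n,mu.round(1),v.round(3),"ang",np.degrees(np.arctan2(v[1],v[0])).round(1),L.round(1),W.round(1),k)
h=cv2.cvtColor(c["pixels"],cv2.COLOR_BGR2HSV)
m=cv2.inRange(h,(100,120,60),(125,255,255))[180:225,330:370]; v,u=np.nonzero(m); print("guide",onz(c,u.mean()+330,v.mean()+180,37).round(1))
m=(cv2.inRange(h,(0,110,80),(8,255,255))|cv2.inRange(h,(172,110,80),(180,255,255)))[185:260,270:340]
n,l,st,ce=cv2.connectedComponentsWithStats(m)
for i in range(1,n): print("red",st[i,4],onz(c,*(ce[i]+[270,185]),28).round(1))
g=cv2.cvtColor(c["pixels"],cv2.COLOR_BGR2GRAY)
# disc outline: dark region
m=cv2.inRange(g,0,95)[185:262,268:345]; m=cv2.morphologyEx(m,cv2.MORPH_CLOSE,np.ones((7,7)))
k=max(cv2.findContours(m,0,2)[0],key=cv2.contourArea); (e,ax,a)=cv2.fitEllipse(cv2.convexHull(k)); print("disc",onz(c,e[0]+268,e[1]+185,28).round(1),ax)
for n,(u,v),z in(("loupe",(291,168),30),("bolt",(329,146),48),("sample",(384,243),50)): print(n,onz(c,u,v,z).round(1))
b=cv2.resize(c["pixels"][120:280,240:420],None,fx=4,fy=4,interpolation=2)[:600]
cv2.imwrite("pics/crop0.png",cv2.resize(c["pixels"][130:280,240:420],None,fx=4,fy=4))
E
```

```text
top fin [489.2 169.6] [-0.965  0.264] ang 164.7 97.0 8.5 195
top handle [566.9  22.7] [-0.886 -0.464] ang -152.4 97.0 7.2 172
scene fin [489.1 169. ] [-0.964  0.264] ang 164.7 96.3 10.0 249
scene handle [557.8  15.2] [-0.864 -0.504] ang -149.7 116.9 16.7 342
guide [537.2  76.6  37. ]
red 17 [544.9 168.   28. ]
red 18 [539.2 142.6  28. ]
disc [500.2 162.   28. ] (63.784027099609375, 86.52529907226562)
loupe [604.7 201.8  30. ]
bolt [649.4 123.2  48. ]
sample [451.1   8.1  50. ]
```

View pics/crop0.png

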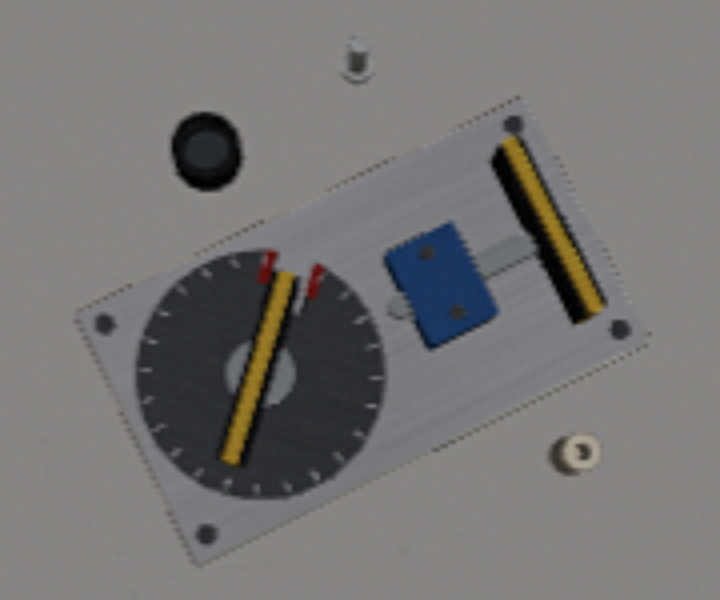

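The axis is at about (489,169) and both views agree. The fin is 97 mm long in the image, against 100 given. The handle-to-axis distance is 166 mm, so bar travel is about 2 mm. The disc stands at about +0.82 rad. First I'll move across at height, shutting the fingers and turning the tool so its x axis is square to the fin.

Emit:
{"api": "play_rows", "payload": {
  "moves": [
    [0.76,-0.7,0,0,0,-0.636,-1],
    [0.76,-0.7,0,0,0,-0.636,-1],
    [0.76,-0.7,0,0,0,-0.636,-1],
    [0.76,-0.7,0,0,0,-0.636,-1],
    [0.76,-0.7,0,0,0,-0.636,-1],
    [0.76,-0.7,0,0,0,-0.636,-1],
    [0.76,-0.7,0,0,0,-0.636,-1],
    [0.76,-0.7,0,0,0,-0.636,-1],
    [0.76,-0.7,0,0,0,-0.636,-1],
    [0.76,-0.7,0,0,0,-0.636,-1],
    [0.76,-0.7,0,0,0,-0.636,-1],
    [0.76,-0.7,0,0,0,-0.636,-1],
    [0.76,-0.7,0,0,0,-0.636,-1],
    [0.76,-0.7,0,0,0,-0.636,-1],
    [0.76,-0.7,0,0,0,-0.636,-1]
  ]
}}

```text
time_s: 1.35
tcp_pos: [429.8, -99.9, 230.8]
tool_rot: [-2.494, -1.909, 0.002]
contact_force: [-0.4, 0.4, 0.1]
opening: 0.002
finger_force: 0.0
```

```bash
cat >> h.py <<'E'
D=np.array([489.,169.3]); PHI=117.8
def rows(cmd,tg):
    "cmd,(x,y,z,yawdeg) -> list of normalised rows"
    x,y,z,w=cmd; a=np.radians(w); ex=np.array([np.cos(a),np.sin(a)]); ey=np.array([np.sin(a),-np.cos(a)])
    return [[round(float(k),3) for k in (ex@(np.array(t[:2])-[x,y])/500,ey@(np.array(t[:2])-[x,y])/500,-(t[2]-z)/500,(w-t[3])/90)] for t in tg]
def fwd(cmd,r):
    x,y,z,w=cmd; a=np.radians(w); ex=np.array([np.cos(a),np.sin(a)]); ey=np.array([np.sin(a),-np.cos(a)])
    p=np.array([x,y])+500*(r[0]*ex+r[1]*ey); return (*p,z-500*r[2],w-90*r[3])
def yaw():
    from scipy.spatial.transform import Rotation as R
    M=R.from_rotvec(robot.observe()["tool_rot"]).as_matrix(); return np.degrees(np.arctan2(M[1,0],M[0,0])), M[:,2]
def finp(f,gap,R=40):
    a=np.radians(f); u=np.array([np.cos(a),np.sin(a)]); t=np.array([np.sin(a),-np.cos(a)])
    return (*(D+R*u-(18+gap)*t),)
E
python3 - <<'E'
from h import *
s=robot.observe(); print(s["tcp_pos"],yaw(),s["opening"],s["time_s"])
c=fwd((172.546,-548.503,231.282,17.46),(.76,-.7,0,-.636)); print(c)
p=finp(164.7,17); print(p,rows(c,[(*p,131.3,74.7)]))
E
```

```text
[429.77652137 -99.86325612 230.82198681] (np.float64(74.8684427590863), array([-1.29673285e-03, -2.05952688e-04, -9.99999138e-01])) 0.0024898314234593952 1.35
(np.float64(430.0241600311629), np.float64(-100.61350792972735), 231.282, 74.7)
(np.float64(441.18214651290003), np.float64(146.095412352592)) [[0.482, -0.109, 0.2, 0.0]]
```

Emit:
{"api": "play_rows", "payload": {
  "moves": [
    [0.482,-0.109,0,0,0,0,-1],
    [0.482,-0.109,0,0,0,0,-1],
    [0.482,-0.109,0,0,0,0,-1],
    [0.482,-0.109,0,0,0,0,-1],
    [0.482,-0.109,0,0,0,0,-1],
    [0.482,-0.109,0,0,0,0,-1],
    [0.482,-0.109,0,0,0,0,-1],
    [0.482,-0.109,0.1,0,0,0,-1],
    [0.482,-0.109,0.2,0,0,0,-1],
    [0.482,-0.109,0.25,0,0,0,-1],
    [0.482,-0.109,0.3,0,0,0,-1],
    [0.482,-0.109,0.34,0,0,0,-1],
    [0.482,-0.109,0.372,0,0,0,-1],
    [0.482,-0.109,0.372,0,0,0,-1],
    [0.482,-0.109,0.372,0,0,0,-1]
  ]
}}

```text
time_s: 2.6
tcp_pos: [440.3, 144.5, 44.5]
tool_rot: [-2.499, -1.903, 0.004]
contact_force: [-0.4, 0.1, 0.2]
opening: -0.0
finger_force: 0.0
```

```bash
python3 - <<'E'
from h import *
c=fwd((430.02,-100.61,231.28,74.7),(.482,-.109,.372,0)); print(c)
tg=[(*finp(164.7,g),c[2],74.7) for g in(10,4,0)]+[(*finp(f,0),c[2],f-90) for f in range(160,121,-5)]
for r in rows(c,tg): print(r)
snap("scene","pics/scene1.png"); 
E
```

```text
(np.float64(441.0450257357048), np.float64(146.22941907144218), 45.28, 74.7)
[0.014, 0.0, -0.0, 0.0]
[0.026, 0.0, -0.0, 0.0]
[0.034, 0.0, -0.0, 0.0]
[0.04, -0.002, -0.0, 0.052]
[0.048, -0.005, -0.0, 0.108]
[0.055, -0.006, -0.0, 0.163]
[0.063, -0.007, -0.0, 0.219]
[0.071, -0.007, -0.0, 0.274]
[0.078, -0.007, -0.0, 0.33]
[0.086, -0.006, -0.0, 0.386]
[0.093, -0.004, -0.0, 0.441]
```

View pics/scene1.png

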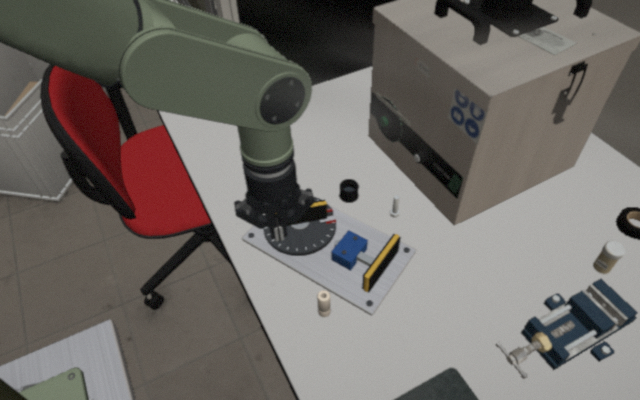

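The scene view shows the shut fingers at about (278,232), on the fin's camera side and clear of the bystanders. Now I'll push along the arc and stop short of aligned.

Emit:
{"api": "play_rows", "payload": {
  "moves": [
    [0.014,0,0,0,0,0,-1],
    [0.026,0,0,0,0,0,-1],
    [0.034,0,0,0,0,0,-1],
    [0.04,-0.002,0,0,0,0.052,-1],
    [0.048,-0.005,0,0,0,0.108,-1],
    [0.055,-0.006,0,0,0,0.163,-1],
    [0.063,-0.007,0,0,0,0.219,-1],
    [0.071,-0.007,0,0,0,0.274,-1],
    [0.078,-0.007,0,0,0,0.33,-1],
    [0.086,-0.006,0,0,0,0.386,-1],
    [0.093,-0.004,0,0,0,0.441,-1],
    [0.093,-0.004,0,0,0,0.441,-1],
    [0.093,-0.004,0,0,0,0.441,-1]
  ]
}}

```text
time_s: 3.73
tcp_pos: [451.9, 192.3, 45.9]
tool_rot: [2.994, 0.95, 0.002]
contact_force: [0.4, 0.7, 0.7]
opening: 0.002
finger_force: 0.0
```

```bash
python3 - <<'E'
from h import *
c=snap("top","pics/top1.png"); m=yellow(c)[185:262,268:345]; v,u=np.nonzero(m); print(len(u))
cv2.imwrite("pics/crop1.png",cv2.resize(c["pixels"][130:280,240:420],None,fx=4,fy=4))
cc=fwd((441.045,146.229,45.28,74.7),(.093,-.004,0,.441)); print(cc,finp(125,0),robot.observe()["tcp_pos"],yaw())
print(rows(cc,[(*finp(f,0),45.28,f-90) for f in(123,121,120,119,118,117)]))
E
```

```text
11
(np.float64(451.38598198647423), np.float64(191.60866605821838), 45.28, 35.010000000000005) (np.float64(451.31220574875636), np.float64(191.74170591724084)) [451.72654383 192.10259934  45.76535012] (np.float64(35.176883095206954), array([ 1.15585883e-03,  2.52033362e-04, -9.99999300e-01]))
[[0.003, -0.002, -0.0, 0.022], [0.006, -0.003, -0.0, 0.045], [0.007, -0.003, -0.0, 0.056], [0.009, -0.004, -0.0, 0.067], [0.01, -0.004, -0.0, 0.078], [0.012, -0.005, -0.0, 0.089]]
```

View pics/crop1.png

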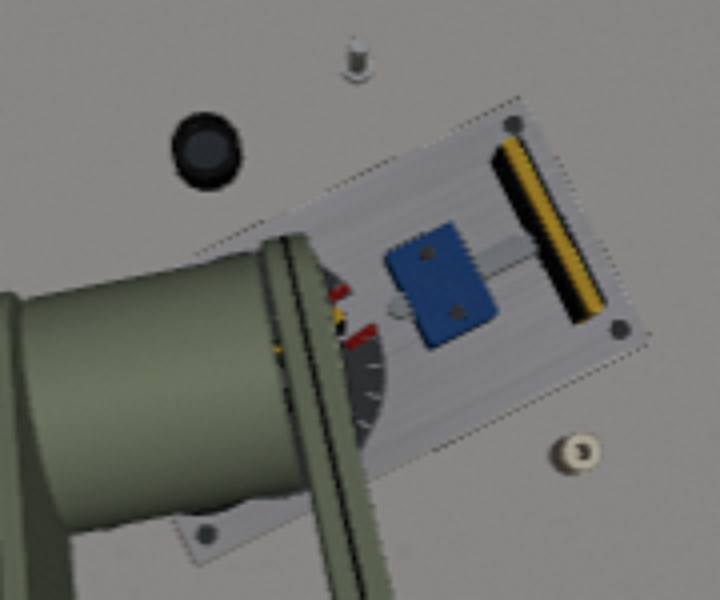

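The red marks are visible at crop (340,293) and (361,337), with the fin end between them. The rest of the disc is hidden by the arm. I'll take the slot angle from the marks.

```bash
cat >> h.py <<'E'
def red(c):
    h=cv2.cvtColor(c["pixels"],cv2.COLOR_BGR2HSV)
    m=(cv2.inRange(h,(0,110,80),(8,255,255))|cv2.inRange(h,(172,110,80),(180,255,255)))[185:260,270:345]
    n,l,st,ce=cv2.connectedComponentsWithStats(m)
    P=np.array([onz(c,*(ce[i]+[270,185]),28)[:2] for i in range(1,n) if st[i,4]>6]); d=P.mean(0)-D
    return P.round(1).tolist(),np.degrees(np.arctan2(d[1],d[0]))+180-PHI
E
python3 - <<'E'
from h import *
print(red(load("pics/top0.npz")),red(load("pics/top1.npz")))
E
```

```text
([[544.9, 168.0], [539.2, 142.6]], np.float64(47.398936399311125)) ([[533.5, 129.7], [510.4, 117.8]], np.float64(8.109342688630178))
```

Emit:
{"api": "play_rows", "payload": {
  "moves": [
    [0.003,-0.002,0,0,0,0.022,-1],
    [0.006,-0.003,0,0,0,0.045,-1],
    [0.009,-0.004,0,0,0,0.067,-1],
    [0.012,-0.005,0,0,0,0.089,-1],
    [0.012,-0.005,0,0,0,0.089,-1],
    [0.012,-0.005,0,0,0,0.089,-1],
    [0.012,-0.005,0,0,0,0.089,-1]
  ]
}}

```text
time_s: 4.37
tcp_pos: [454.7, 197.1, 45.3]
tool_rot: [-3.054, -0.736, 0.0]
contact_force: [0.2, -0.1, 0.5]
opening: 0.003
finger_force: 0.3
```

```bash
python3 - <<'E'
from h import *
c=snap("top","pics/top2.png"); print(red(c))
m=yellow(c); v,u=np.nonzero(m[185:262,268:345]); 
cc=fwd((451.386,191.609,45.28,35.01),(.012,-.005,0,.089)); print(cc,robot.observe()["tcp_pos"],yaw()[0])
E
```

```text
([[527.8, 127.4], [504.8, 115.7]], np.float64(1.9574695835204494))
(np.float64(454.86601305149725), np.float64(197.09894618929997), 45.28, 27.0) [454.71031399 197.11767764  45.31169683] 27.063266102424883
```

It's about 2° short. I'll nudge 1 mm more, back straight off the face and lift.

Emit:
{"api": "play_rows", "payload": {
  "moves": [
    [0.002,0,0,0,0,0.012,-1],
    [0.002,0,0,0,0,0.012,-1],
    [0.002,0,0,0,0,0.012,-1],
    [-0.02,0,0,0,0,0,-1],
    [-0.05,0,0,0,0,0,-1],
    [-0.05,0,-0.1,0,0,0,-1],
    [-0.05,0,-0.2,0,0,0,-1],
    [-0.05,0,-0.3,0,0,0,-1],
    [-0.05,0,-0.3,0,0,0,-1]
  ]
}}

```text
time_s: 5.17
tcp_pos: [435.1, 186.2, 200.3]
tool_rot: [3.054, 0.734, 0.013]
contact_force: [-0.1, -0.2, -0.0]
opening: -0.003
finger_force: 0.0
```

```bash
python3 - <<'E'
from h import *
c=snap("top","pics/top3.png"); print(red(c))
cc=fwd((454.866,197.099,45.28,27),(-.05,0,-.3,0)); print(cc,robot.observe()["tcp_pos"])
H=np.array([566.9,22.7]); ey=np.array([-.466,.885]); p=H-ey*45
print(p,rows(cc,[(*p,195.28,117.8)]))
E
```

```text
([], np.float64(nan))
(np.float64(432.5908368952908), np.float64(185.74923750651132), 195.28, 27) [438.11089046 186.97554226 204.70687978]
[587.87  -17.125] [[0.093, 0.503, -0.0, -1.009]]h.py:40: RuntimeWarning: Mean of empty slice.
  P=np.array([onz(c,*(ce[i]+[270,185]),28)[:2] for i in range(1,n) if st[i,4]>6]); d=P.mean(0)-D
  ret = ret.dtype.type(ret / rcount)
```

Emit:
{"api": "play_rows", "payload": {
  "moves": [
    [0.093,0.503,0,0,0,-1,-1],
    [0.093,0.503,0,0,0,-1,-1],
    [0.093,0.503,0,0,0,-1,-1],
    [0.093,0.503,0,0,0,-1,-1],
    [0.093,0.503,0,0,0,-1,-1],
    [0.093,0.503,0,0,0,-1,-1],
    [0.093,0.503,0,0,0,-1,-1],
    [0.093,0.503,0,0,0,-1,-1],
    [0.093,0.503,0,0,0,-1,-1],
    [0.093,0.503,0,0,0,-1,-1],
    [0.093,0.503,0,0,0,-1,-1],
    [0.093,0.503,0,0,0,-1,-1],
    [0.093,0.503,0,0,0,-1,-1],
    [0.093,0.503,0,0,0,-1,-1],
    [0.093,0.503,0,0,0,-1,-1]
  ]
}}

```text
time_s: 6.47
tcp_pos: [588.3, -17.3, 195.0]
tool_rot: [1.645, 2.676, -0.0]
contact_force: [-0.5, 1.3, 0.0]
opening: -0.005
finger_force: 0.0
```

```bash
python3 - <<'E'
from h import *
c=snap("top","pics/top4.png"); s=snap("scene","pics/scene4.png"); print(red(c))
for cc,b in((c,(270,185,345,262)),(s,(255,185,335,250))):
    mu,v,L,W,k=ends(cc,b,68); print(mu.round(1),np.degrees(np.arctan2(v[1],v[0]))%180-PHI,L,W,k)
cc=fwd((432.591,185.749,195.28,27),(.093,.503,0,-1)); print(cc,robot.observe()["tcp_pos"],yaw()[0])
cv2.imwrite("pics/crop4.png",np.vstack([cv2.resize(c["pixels"][150:270,250:410],None,fx=2.5,fy=2.5),cv2.resize(s["pixels"][180:300,240:400],None,fx=2.5,fy=2.5)])[:600])
E
```

```text
([[526.5, 127.1], [503.3, 115.7]], np.float64(0.6037383298430399))
[489.3 170. ] -0.5420709279411398 98.44528307533437 7.613302120178525 191
[492.7 158.8] -6.01625359892931 113.73947629228854 26.76990290060466 284
(np.float64(588.2014140592551), np.float64(-17.22858259548559), 195.28, 117) [588.24663164 -17.26373074 195.13080959] 116.88998240666095
```

View pics/crop4.png

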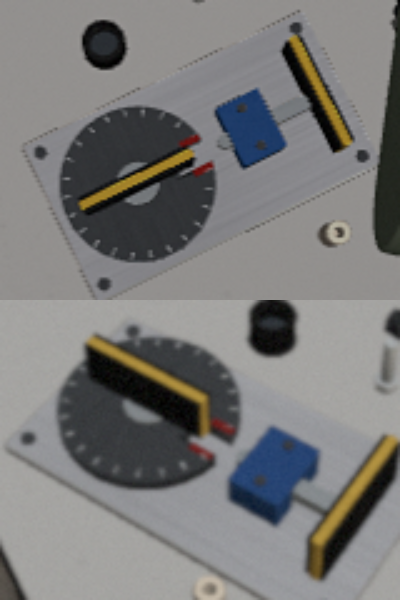

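The slot is centred on the bar: the red marks read +0.6° and the fin -0.5°, and the bar's nose is still outside the rim. Next I lower behind the handle and push to just short of the stop.

Emit:
{"api": "play_rows", "payload": {
  "moves": [
    [0,0,0.08,0,0,0,-1],
    [0,0,0.16,0,0,0,-1],
    [0,0,0.24,0,0,0,-1],
    [0,0,0.29,0,0,0,-1],
    [0,0,0.322,0,0,0,-1],
    [0,0,0.322,0,0,0,-1],
    [0.02,0,0.322,0,0,0,-1],
    [0.04,0,0.322,0,0,0,-1],
    [0.05,0,0.322,0,0,0,-1],
    [0.06,0,0.322,0,0,0,-1],
    [0.07,0,0.322,0,0,0,-1],
    [0.08,0,0.322,0,0,0,-1],
    [0.09,0,0.322,0,0,0,-1],
    [0.1,0,0.322,0,0,0,-1],
    [0.108,0,0.322,0,0,0,-1],
    [0.116,0,0.322,0,0,0,-1],
    [0.116,0,0.322,0,0,0,-1],
    [0.116,0,0.322,0,0,0,-1]
  ]
}}

```text
time_s: 8.07
tcp_pos: [560.8, 35.1, 33.7]
tool_rot: [-1.64, -2.677, 0.001]
contact_force: [0.1, -0.2, 0.6]
opening: 0.003
finger_force: 0.0
```

```bash
cat > q.py <<'E'
from h import *
import sys
c=snap("top",f"pics/top{sys.argv[1]}.png"); print(red(c))
mu,v,L,W,k=ends(c,(270,185,345,262),68); print("fin",mu.round(1),np.degrees(np.arctan2(v[1],v[0]))%180-PHI,L,k)
try:
    mu,v,L,W,k=ends(c,(345,150,400,225),58); print("handle",mu.round(1),L,k,"travel",168-np.linalg.norm(mu-D))
except Exception as e: print(e)
o=robot.observe(); print(o["tcp_pos"],o["contact_force"],o["time_s"])
E
python3 q.py 5
```

```text
([[526.8, 126.7], [503.4, 115.8]], np.float64(0.7043389957177482))
fin [489.3 170. ] -0.5420709279411398 98.44528307533437 191
handle [556.5  52.5] 88.30722905111168 17 travel 33.14391023911196
[560.78756196  34.97552807  33.62027721] [ 0.30716118 -0.55235654 -0.06268244] 8.1167
```

The push met almost no resistance and travel is roughly 33 mm. I'll creep on to the stop and watch the force.

Emit:
{"api": "play_rows", "payload": {
  "moves": [
    [0.002,0,0,0,0,0,-1],
    [0.004,0,0,0,0,0,-1],
    [0.006,0,0,0,0,0,-1],
    [0.006,0,0,0,0,0,-1],
    [0.006,0,0,0,0,0,-1]
  ]
}}

```text
time_s: 8.53
tcp_pos: [560.2, 37.1, 34.1]
tool_rot: [-1.641, -2.678, 0.0]
contact_force: [-0.8, -1.2, -1.7]
opening: -0.0
finger_force: 0.5
```

Emit:
{"api": "play_rows", "payload": {
  "moves": [
    [0.002,0,0,0,0,0,-1],
    [0.004,0,0,0,0,0,-1],
    [0.004,0,0,0,0,0,-1],
    [0.004,0,0,0,0,0,-1]
  ]
}}

```text
time_s: 8.87
tcp_pos: [559.9, 38.0, 34.2]
tool_rot: [1.64, 2.678, -0.002]
contact_force: [1.2, -5.4, -2.9]
opening: -0.0
finger_force: 2.4
```

Emit:
{"api": "play_rows", "payload": {
  "moves": [
    [0.002,0,0,0,0,0,-1],
    [0.004,0,0,0,0,0,-1],
    [0.004,0,0,0,0,0,-1],
    [0.004,0,0,0,0,0,-1]
  ]
}}

```text
time_s: 9.2
tcp_pos: [560.0, 38.0, 34.4]
tool_rot: [1.638, 2.675, -0.004]
contact_force: [2.8, -10.5, -5.4]
opening: 0.002
finger_force: 5.0
```

It's against a solid stop: force rises with no motion, and the TCP position implies about 36 mm of travel. I'll back off, lift and check.

Emit:
{"api": "play_rows", "payload": {
  "moves": [
    [-0.01,0,0,0,0,0,-1],
    [-0.04,0,0,0,0,0,-1],
    [-0.09,0,0,0,0,0,-1],
    [-0.12,0,0,0,0,0,-1],
    [-0.12,0,-0.08,0,0,0,-1],
    [-0.12,0,-0.16,0,0,0,-1],
    [-0.14,0,-0.24,0,0,0,-1],
    [-0.16,0,-0.32,0,0,0,-1],
    [-0.2,0,-0.32,0,0,0,-1],
    [-0.24,0,-0.32,0,0,0,-1],
    [-0.24,0,-0.32,0,0,0,-1],
    [-0.24,0,-0.32,0,0,0,-1]
  ]
}}

```text
time_s: 10.2
tcp_pos: [613.5, -67.2, 194.4]
tool_rot: [-1.644, -2.677, -0.001]
contact_force: [-0.3, -0.6, 0.4]
opening: -0.002
finger_force: 0.0
```

```bash
python3 q.py 6; python3 -c "
import cv2;c=cv2.imread('pics/top6.png');cv2.imwrite('pics/crop6.png',cv2.resize(c[130:280,240:420],None,fx=4,fy=4))"
```

```text
([[526.8, 126.7], [503.3, 115.7]], np.float64(0.6249774650073192))
fin [489.3 170. ] -0.5420709279411398 98.44528307533437 191
handle [550.2  53.1] 97.42779438800144 191 travel 36.644905598509354
[612.81106268 -66.32719666 193.7969838 ] [ 0.48011237  0.33175233 -0.45296413] 10.25
```

View pics/crop6.png

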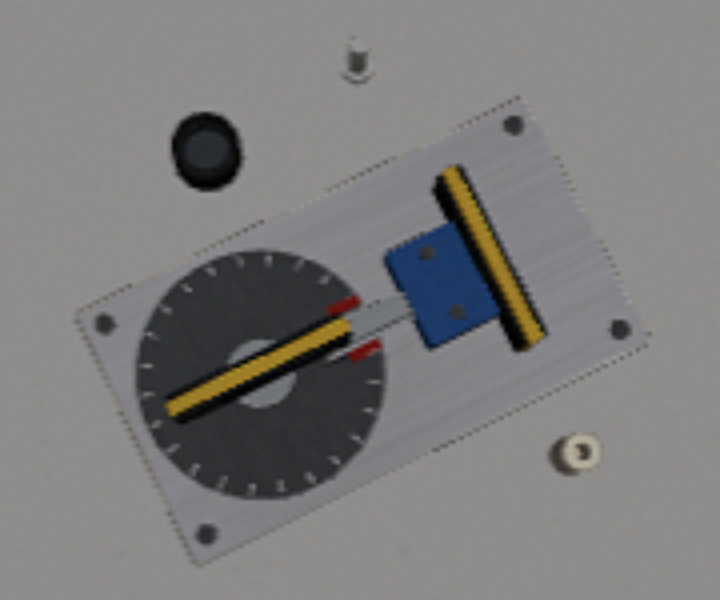

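The bar is in the slot between the red marks, with the handle against the blue guide at about 36 mm of travel. The bystanders haven't moved and the robot is clear.

```bash
python3 -c "
from cell import robot
print(robot.close_job())"
```

```text
the job is handed in; nothing more can be done
None
```

I turned the disc until its slot faced the bar (within about 0.01 rad), pushed the bar home to about 36 mm without moving the bolt, sample or loupe, and handed the job in at about 10 s; no verdict came back.

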